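# Line up the salvaged capacitors by height

## Task

Line up the four salvaged can capacitors in order of height on the black sorting strip: stand each upright on a ring of its own, centred in it, with the tallest on the ring next to the red block and the others stepping down to the shortest at the far end, by the grey block. The colours of the rings do not matter. Set each capacitor down gently rather than dropping it, and let go of them all.

Things in the scene. Friction and masses are not known exactly. Their poses are not given: they have to be found in the camera images.
- cap_brown: brown can capacitor, a plain cylinder 38 mm in diameter and 100 mm tall over all (the top 6 mm: two small screw terminals), about 160 g, loose, upright on its flat base on the robot side of the strip; small parts and a screwdriver, under 30 mm high, lie between the capacitors, 24 mm or more clear. Origin: centre of the underside; z up along its axis; its yaw means nothing.
- cap_grey: grey can capacitor, a plain cylinder 42 mm in diameter and 82 mm tall over all (the top 6 mm: two small screw terminals), about 150 g, loose, upright on its flat base on the robot side of the strip; small parts and a screwdriver, under 30 mm high, lie between the capacitors, 24 mm or more clear. Origin: centre of the underside; z up along its axis; its yaw means nothing.
- cap_blue: blue can capacitor, a plain cylinder 36 mm in diameter and 64 mm tall over all (the top 6 mm: two small screw terminals), about 90 g, loose, upright on its flat base on the robot side of the strip; small parts and a screwdriver, under 30 mm high, lie between the capacitors, 24 mm or more clear. Origin: centre of the underside; z up along its axis; its yaw means nothing.
- cap_black: black can capacitor, a plain cylinder 44 mm in diameter and 48 mm tall over all (the top 6 mm: two small screw terminals), about 100 g, loose, upright on its flat base on the robot side of the strip; small parts and a screwdriver, under 30 mm high, lie between the capacitors, 24 mm or more clear. Origin: centre of the underside; z up along its axis; its yaw means nothing.
- ring_white: white ring mark with a centre dot of the same colour, 58 mm outside and 48 mm inside diameter, flat (nothing stands up). The four rings stand 75 mm apart (centre to centre) in a straight row on a fixed black strip 90 mm wide, 400 mm long and 6 mm thick; which colour is where in the row varies and means nothing. Origin: centre of the ring, on the strip's top face, 6 mm above the bench; z up.
- ring_yellow: yellow ring mark with a centre dot of the same colour, 58 mm outside and 48 mm inside diameter, flat (nothing stands up). The four rings stand 75 mm apart (centre to centre) in a straight row on a fixed black strip 90 mm wide, 400 mm long and 6 mm thick; which colour is where in the row varies and means nothing. Origin: centre of the ring, on the strip's top face, 6 mm above the bench; z up.
- ring_green: green ring mark with a centre dot of the same colour, 58 mm outside and 48 mm inside diameter, flat (nothing stands up). The four rings stand 75 mm apart (centre to centre) in a straight row on a fixed black strip 90 mm wide, 400 mm long and 6 mm thick; which colour is where in the row varies and means nothing. Origin: centre of the ring, on the strip's top face, 6 mm above the bench; z up.
- ring_orange: orange ring mark with a centre dot of the same colour, 58 mm outside and 48 mm inside diameter, flat (nothing stands up). The four rings stand 75 mm apart (centre to centre) in a straight row on a fixed black strip 90 mm wide, 400 mm long and 6 mm thick; which colour is where in the row varies and means nothing. Origin: centre of the ring, on the strip's top face, 6 mm above the bench; z up.
- red_block: fixed red block, 70 mm across the strip, 30 mm along it and 18 mm high, on one end of the black strip, in line with the rings; the centre of the nearest ring is 62.5 mm from the block's centre. A grey block of the same size is on the other end; which end is red varies. Origin: centre of the underside, 6 mm above the bench; its y axis lies along the row, either way round.
Things that resemble listed ones, but are neither listed nor needed, are in the scene too. Several things have the shape of the cap_blue; the one meant has the colours described above.

How it is judged:
By the outcome, as a careful person would: the job done as asked, in the order asked, and still so for the second after the job is handed in, with the robot touching nothing.
It also fails if it takes over 112 s, if anything falls off the work surface, if the arm or the gripper's body presses on something with over 40 N, if the wrist force passes 120 N, or if a joint passes its speed limit or range.

## Robot

A 6-joint arm with a two-finger parallel gripper is mounted at the origin on the work surface. World frame = base frame: x ahead of the robot, y to its left, z up, the work surface at z = 0. Lengths are in m, angles in degrees, forces in N, time in s.
With the tool pointing down it reaches from about 0.3 to 0.75 m from the base axis. Payload 8.5 kg.
Tool frame: the origin (TCP) lies midway between the tips of the shut fingers; the grasp point (between the pads) lies 19 mm behind it (env.pinch_z is the z of the grasp point in the tool frame, in m); z points along the fingers, y is the line along which they close (so a half turn about z gives the same grasp; the last joint's range is limited). The gripper opens to 85 mm and grips with 20 to 120 N. Pads are 22 mm wide; open, the fingers measure 114 mm over their backs; the gripper's body (76 mm by 85 mm) begins 54 mm behind the grasp point. The pads swing forward as they close: fully open they stand 13 mm farther back than shut.
Start: joints at [-83.784, 21.807, 74.336, -0, 83.858, -12.336], TCP at [0.175, -0.521, 0.231] pointing down, gripper open.
Joint ranges: [-178.18, 178.18], [-50.72, 133.34], [12.68, 142.11], [-81.47, 261.47], [9.98, 163.14], [-165.26, 165.26]. Speed limits (degrees/s): [136.94, 136.94, 180, 180, 180, 180].

## Interface

Orientations are given as a 3x3 rotation matrix whose columns are the frame's x, y, z axes.
In Python, from rig import env gives the robot as it stands.
- The arm moves only by the tool arm_command, never from a script. Its argument "deltas" is a list of rows, each an object of numbers: "rx", "ry", "rz": the turn, a rotation vector about the tool's x, y, z in rad; "dx", "dy", "dz": the shift along the tool's x, y, z in m; "fingers": the finger opening in m, from 0 to 0.0854. In form: [{"rx": .., "ry": .., "rz": .., "dx": .., "dy": .., "dz": .., "fingers": ..}, ...]. A call has 1 to 12 rows; each row shifts and turns the commanded pose from where the row before left it, along the tool's axes as they then stand; what a row does not reach is not made up. A row lasts 1/10 s, in which the tool goes at most 50 mm and 8.59 degrees, less where a joint would pass 70% of its speed; a pose out of reach is approached as far as the arm can. A call is refused whole if a number of a shift passes 0.05 or a number of a turn 0.15, either way. A call with a gripper value outside its range is refused whole. The fingers move at their own pace and stop on an object; "squeeze" is the grip in N (left out, the last holds). Time passes only in rows, so rows that do not move let the fingers close. It gives the time, the measured TCP pose, the force, the opening and the grip force at its end, in the units of the state.
- env.observe(): the state, without advancing time (a new reading comes with each control period).
- env.get_image(name): name is "scene" or "top"; returns a dict with "color" (400x640x3 uint8, blue, green, red), "camera_matrix" (3x3 intrinsics, pixels), "eye" and "orientation" of the camera in the world. Camera axes: x right, y up, looking along -z (the intrinsics and any distortion apply to the point x, -y, -z); pixel columns grow to the right and rows downward; lengths in m; the calibration is good to about 2 mm. A picture is of the moment at which its call begins. There is no depth.
- env.close_job(): hands the job in; it is judged then, once.
Trained networks look in a picture, given as the dict that the camera call returned (one of the last four; its "shot" number tells which), for a name from the list of things; names that differ only in an ending like _2 or _b are one class to them, and where a whole thing is asked for, a point or a joint stands for the part that bears it (a point fixed in the world has none). Each returns a list of dicts, best first, with "p" (0 to 1); they miss things now and then, are a little off and sometimes report something else, mostly with a low value. They report only what shows in the picture. A call takes as long as a camera call. They do not tell look-alikes from the thing itself.
- env.look_for(query, picture): "box" ([left, top, right, bottom] in pixels, round what is visible of it).
- env.tip_of(query, picture): "location" ([column, row] in pixels: a listed point, or the origin of a listed thing).
The state is a dict: "time_s": time; "q": joint angles; "qvel": joint speeds; "joint_efforts": joint torques, N m; "position": TCP position; "tool_rot": TCP orientation; "ft_force": force on the tool from outside, world axes, zero at the start; "wrist_torque": the same for the moment, N m; "grip_width": finger opening in m; "gripper_force": force on a finger pad.
Only numpy, scipy, OpenCV 4.12 (cv2) and the standard library are available. Lean on these libraries where they do the work, as an engineer would, in place of code of your own. Each camera call takes 0.05 s, during which the arm holds its last target. There are 200 camera calls.

## Working session

There is one attempt and no reset: what is moved stays moved. The work goes in short steps, Python scripts to look and compute and a tool call to move; the robot and the scene stay as the last step left them, time stands still between calls to the robot, and variables do not carry over. Pictures are saved under pics/ and viewed, at most 14 in all, crops included, and the job is handed in when it is done.

Besides the shell and the picture viewer there is one more tool, called after ">>>" by a JSON object that holds its "method" and its "body". arm_command: Moves the arm, as the interface text tells. Its arguments: {"type":"object","properties":{"deltas":{"type":"array"},"squeeze":{"type":"number"}},"required":["deltas"]}

```bash
mkdir -p pics; cat > h.py <<'E'
import numpy as np, cv2
from rig import env
def ray(im,px):
    K=np.array(im["camera_matrix"]);R=np.array(im["orientation"]);e=np.array(im["eye"])
    d=np.linalg.inv(K)@[px[0],px[1],1]; return e,R@np.array([d[0],-d[1],-d[2]])
def at_z(im,px,z):
    e,d=ray(im,px); return e+d*(z-e[2])/d[2]
def proj(im,P):
    K=np.array(im["camera_matrix"]);R=np.array(im["orientation"]);c=R.T@(np.array(P)-im["eye"])
    p=K@[c[0],-c[1],-c[2]]; return p[:2]/p[2]
E
ls; python3 - <<'E'
from h import *
np.set_printoptions(precision=3,suppress=True)
o=env.observe();print(o,env.pinch_z)
for n in("scene","top"):
    im=env.get_image(n);cv2.imwrite(f"pics/{n}0.png",im["color"]);print(n,[k for k in im],np.array(im["eye"]),np.array(im["orientation"])[:,2])
    print(im["camera_matrix"],im.get("distortion"))
    for q in("cap_brown","cap_grey","cap_blue","cap_black","ring_white","ring_yellow","ring_green","ring_orange","red_block"):
        z=0 if q[0]=="c" else .006
        for d in env.tip_of(q,im)[:4]:
            print(q,round(d["p"],2),np.round(d["location"],1),at_z(im,d["location"],z)[:2])
E
```

```text
h.py
pics
{'time_s': 0.0, 'q': array([-83.783,  21.84 ,  74.386,   0.003,  83.858, -12.337]), 'qvel': array([ 0.086, -0.141,  0.027, -0.013,  0.089, -0.062]), 'joint_efforts': array([  0.   , -44.846, -23.127,  -0.   ,   0.005,   0.   ]), 'position': array([ 0.175, -0.521,  0.231]), 'tool_rot': array([[ 0.948,  0.318, -0.   ],
       [ 0.318, -0.948,  0.001],
       [ 0.   , -0.001, -1.   ]]), 'ft_force': array([0.343, 0.29 , 0.042]), 'wrist_torque': array([-0.024, -0.028, -0.002]), 'gripper_force': 0.0, 'grip_width': 0.08554025604965802} -0.0187
scene ['color', 'camera_matrix', 'eye', 'orientation', 'shot'] [0.908 0.509 0.58 ] [0.466 0.594 0.656]
[[368.117   0.    318.666]
 [  0.    368.117 204.329]
 [  0.      0.      1.   ]] None
cap_brown 0.94 [427.4 280.7] [0.473 0.293]
cap_grey 0.85 [310.  185.2] [ 0.466 -0.088]
cap_blue 0.86 [354.9 217.6] [0.46  0.073]
cap_blue 0.79 [387.2 204.2] [0.368 0.088]
cap_blue 0.56 [260.  213.2] [ 0.622 -0.078]
cap_black 0.84 [272.5 152.5] [ 0.457 -0.277]
ring_white 0.75 [256.2 216.6] [ 0.638 -0.067]
ring_yellow 0.66 [240.4 199.1] [ 0.635 -0.145]
ring
[... 293 characters left out ...]
   0.    330.536]
 [  0.    399.426 193.282]
 [  0.      0.      1.   ]] None
cap_grey 0.85 [364.8 233.2] [ 0.463 -0.083]
cap_blue 0.81 [283.3 283.3] [0.362 0.087]
cap_blue 0.77 [288.1 234.8] [0.461 0.077]
cap_black 0.82 [452.3 237.9] [ 0.451 -0.266]
cap_black 0.4 [288.4 237.4] [0.456 0.076]
ring_white 0.79 [358.5 155.2] [ 0.627 -0.072]
ring_yellow 0.9 [394.  148.9] [ 0.64  -0.148]
ring_yellow 0.44 [360.8 154.5] [ 0.629 -0.077]
ring_green 0.78 [295.3 169.7] [0.597 0.061]
ring_orange 0.58 [325.2 163.1] [ 0.611 -0.002]
ring_orange 0.52 [262.7 172.6] [0.592 0.13 ]
ring_orange 0.39 [180.1 234.8] [0.463 0.3  ]
red_block 0.81 [262.  174.2] [0.588 0.131]
red_block 0.57 [451.2 237.6] [ 0.452 -0.262]
```

View pics/top0.png

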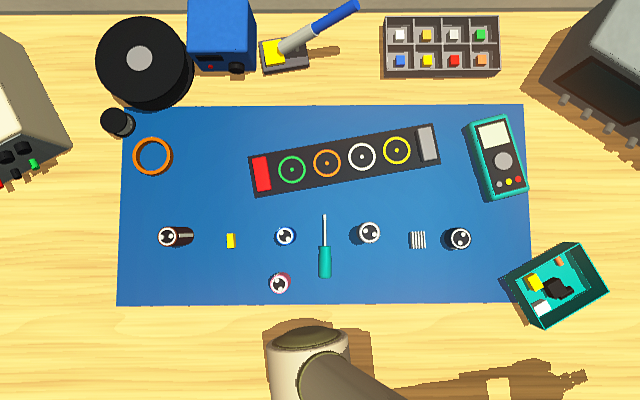

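View pics/scene0.png

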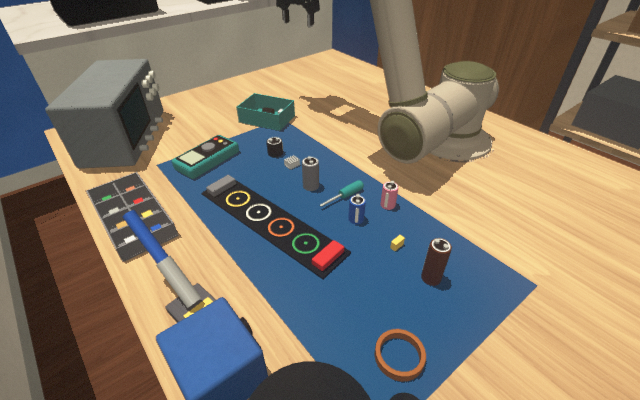

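The top view shows the red block at (261,174). The rings follow in a row: green (292,169), orange (327,163), white (362,156) and yellow (397,150), with the grey block at (427,142). The caps are brown (~170,237), blue (285,236), grey (369,232) and black (459,238). The pink look-alike is at (279,284) and the screwdriver is near x=325. The scene view agrees with this. Next I refine these positions.

```bash
cat > m.py <<'E'
from h import *
np.set_printoptions(precision=4,suppress=True)
def blob(mask,px,r):
    m=np.zeros_like(mask);cv2.circle(m,tuple(int(round(v)) for v in px),r,255,-1)
    p=cv2.findNonZero(cv2.bitwise_and(mask,m))
    if p is None or len(p)<8: return None
    return cv2.minEnclosingCircle(cv2.convexHull(p)),cv2.fitEllipse(cv2.convexHull(p)) ,len(p)
def rings(im,guess):
    hsv=cv2.cvtColor(im["color"],cv2.COLOR_BGR2HSV)
    rng={"g":((45,100,70),(80,255,255)),"o":((6,130,120),(20,255,255)),"w":((0,0,140),(180,70,255)),"y":((22,110,110),(35,255,255))}
    out={}
    for k,(a,b) in rng.items():
        r=blob(cv2.inRange(hsv,a,b),guess[k],22)
        out[k]=None if r is None else at_z(im,r[1][0],.006)[:2]; print(k,r and r[1],out[k])
    return out
def caps(im,guess):
    hsv=cv2.cvtColor(im["color"],cv2.COLOR_BGR2HSV); w=cv2.inRange(hsv,(0,0,150),(180,60,255))
    for k,(px,h,r) in guess.items():
        b=blob(w,px,r); print(k,b and (b[1],b[2]),b is not None and at_z(im,b[1][0],h))
E
python3 - <<'E'
from m import *
im=env.get_image("top")
R=rings(im,dict(g=(292,169),o=(327,163),w=(362,156),y=(397,150)))
P=np.array([R[k] for k in"gowy"]);print(np.linalg.norm(np.diff(P,axis=0),axis=1))
caps(im,dict(brown=((168,237),.094,14),blue=((285,236),.058,12),grey=((369,232),.076,13),black=((459,238),.042,14)))
c=cv2.resize(im["color"][215:260,150:480],None,fx=2.4,fy=2.4,interpolation=cv2.INTER_CUBIC)
s=env.get_image("scene");
rings(s,dict(g=(306,243),o=(281,228),w=(258,212),y=(238,199)))
d=cv2.resize(s["color"][130:300,225:465],None,fx=2.4,fy=2.4,interpolation=cv2.INTER_CUBIC)
W=max(c.shape[1],d.shape[1]);o=np.zeros((c.shape[0]+d.shape[0],W,3),np.uint8);o[:c.shape[0],:c.shape[1]]=c;o[c.shape[0]:,:d.shape[1]]=d
cv2.imwrite("pics/crop1.png",o)
E
```

```text
g ((291.4718933105469, 169.16525268554688), (27.603513717651367, 27.757810592651367), 151.10855102539062) [0.5986 0.0693]
o ((326.5245666503906, 162.68617248535156), (27.578569412231445, 27.813783645629883), 1.531215786933899) [ 0.6118 -0.0046]
w ((361.47821044921875, 156.22463989257812), (27.394805908203125, 27.839509963989258), 158.90953063964844) [ 0.6249 -0.0785]
y ((396.2763977050781, 149.8999786376953), (27.330928802490234, 28.013086318969727), 130.60177612304688) [ 0.6378 -0.1524]
[0.0751 0.0751 0.075 ]
brown (((169.09475708007812, 235.574462890625), (16.633277893066406, 23.877283096313477), 80.137939453125), 133) [0.4629 0.2878 0.094 ]
blue (((284.2007141113281, 235.13095092773438), (15.357325553894043, 16.845882415771484), 153.17723083496094), 119) [0.4612 0.0787 0.058 ]
grey (((369.2436218261719, 232.24008178710938), (20.761322021484375, 21.071565628051758), 12.68356990814209), 209) [ 0.4654 -0.085   0.076 ]
black (((460.13372802734375, 238.70968627929688), (18.947378158569336, 21.33111572265625), 20.032228469848633), 158) [ 0.4507 -0.2686  0.042 ]
g ((305.3162536621094, 242.99908447265625), (20.481538772583008, 27.500892639160156), 87.1556625366211) [0.5999 0.0696]
o ((280.534912109375, 226.6756134033203), (18.65963363647461, 26.65607452392578), 84.85391235351562) [ 0.613  -0.0046]
w ((258.05731201171875, 211.84109497070312), (16.703689575195312, 25.284379959106445), 80.34512329101562) [ 0.6259 -0.0785]
y ((237.47396850585938, 198.43357849121094), (15.3236665725708, 23.95127296447754), 78.334716796875) [ 0.6393 -0.1519]
```

View pics/crop1.png

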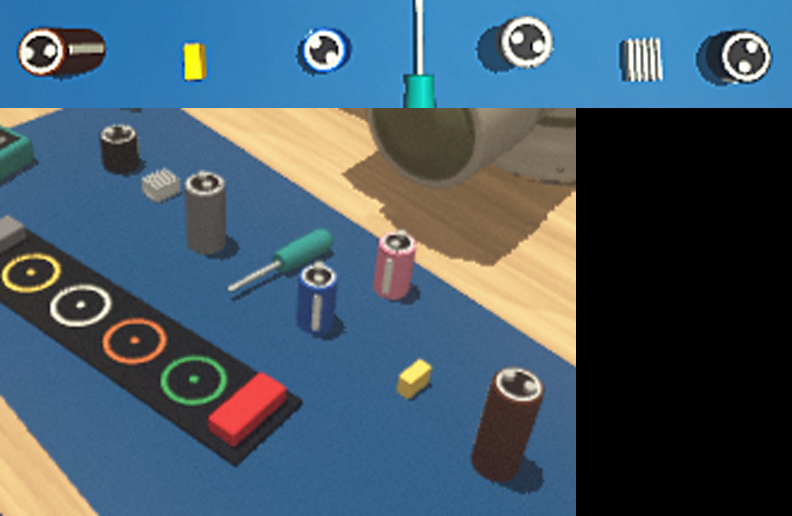

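The crop shows the rim centres. In the top image they are brown (167.5,236.3), blue (285,235.8), grey (369.2,232.9) and black (460.8,238.8). In the scene image they are brown (441.7,245), blue (357.9,200), grey (310.8,161.7) and black (274.6,140.4). Ring spacing comes out at 75.0 mm, which is correct. I turn the wrist first and triangulate the caps in the same step.

>>> {"method": "arm_command", "body": {"deltas": [{"rz": -0.1422},{"rz": -0.1422},{"rz": -0.1422},{"rz": -0.1422},{"rz": -0.1422},{"rz": -0.1422},{"rz": -0.1422},{"rz": -0.1422},{"rz": -0.1422},{"rz": -0.1422},{"fingers": 0.0854},{"fingers": 0.0854}]}}

```text
invalid input
```

```bash
cat > goto.py <<'E'
from h import *
import sys
np.set_printoptions(precision=4,suppress=True)
o=env.observe();R=np.array(o["tool_rot"]);p=np.array(o["position"])
print("t",o["time_s"],"p",p,"yaw",np.degrees(np.arctan2(R[1,1],R[0,1])),"w",o["grip_width"],o["ft_force"])
for a in sys.argv[1:]:
    T=np.array([float(v) for v in a.split(",")]); print(a,"->",R.T@(T-p)); p=T
E
cat > tri.py <<'E'
from h import *
np.set_printoptions(precision=4,suppress=True)
a=env.get_image("top");b=env.get_image("scene")
for k,u,v,h in(("brown",(167.5,236.3),(441.7,245),.094),("blue",(285,235.8),(357.9,200),.058),("grey",(369.2,232.9),(310.8,161.7),.076),("black",(460.8,238.8),(274.6,140.4),.042)):
    for hh in(h,h+.003): print(k,hh,at_z(a,u,hh)[:2],at_z(b,v,hh)[:2])
E
python3 tri.py; python3 goto.py .452,-.270,.231
```

```text
brown 0.094 [0.4616 0.2907] [0.4616 0.2936]
brown 0.097 [0.4616 0.2895] [0.4644 0.295 ]
blue 0.058 [0.4599 0.0771] [0.4614 0.0796]
blue 0.061000000000000006 [0.46   0.0768] [0.4639 0.0821]
grey 0.076 [ 0.4641 -0.0849] [ 0.4668 -0.0813]
grey 0.079 [ 0.4642 -0.0846] [ 0.4695 -0.0778]
black 0.042 [ 0.4505 -0.27  ] [ 0.4514 -0.2679]
black 0.045000000000000005 [ 0.4505 -0.269 ] [ 0.4539 -0.2635]
t 1.2 p [ 0.175  -0.5214  0.2313] yaw -71.44703897497413 w 0.0854911461637833 [-0.1958 -0.2571  0.1021]
.452,-.270,.231 -> [ 0.3426 -0.1502  0.0003]
```

>>> {"method": "arm_command", "body": {"deltas": [{"rx": 0,"ry": 0,"rz": -0.142,"dx": 0,"dy": 0,"dz": 0,"fingers": 0.085},{"rx": 0,"ry": 0,"rz": -0.142,"dx": 0,"dy": 0,"dz": 0,"fingers": 0.085},{"rx": 0,"ry": 0,"rz": -0.142,"dx": 0,"dy": 0,"dz": 0,"fingers": 0.085},{"rx": 0,"ry": 0,"rz": -0.142,"dx": 0,"dy": 0,"dz": 0,"fingers": 0.085},{"rx": 0,"ry": 0,"rz": -0.142,"dx": 0,"dy": 0,"dz": 0,"fingers": 0.085},{"rx": 0,"ry": 0,"rz": -0.142,"dx": 0,"dy": 0,"dz": 0,"fingers": 0.085},{"rx": 0,"ry": 0,"rz": -0.142,"dx": 0,"dy": 0,"dz": 0,"fingers": 0.085},{"rx": 0,"ry": 0,"rz": -0.142,"dx": 0,"dy": 0,"dz": 0,"fingers": 0.085},{"rx": 0,"ry": 0,"rz": -0.142,"dx": 0,"dy": 0,"dz": 0,"fingers": 0.085},{"rx": 0,"ry": 0,"rz": -0.142,"dx": 0,"dy": 0,"dz": 0,"fingers": 0.085}], "squeeze": 40}}

```text
time_s: 2.2
position: [0.175, -0.5214, 0.2313]
tool_rot: [[-0.178, 0.984, 0.0], [0.984, 0.178, -0.0], [-0.0, 0.0, -1.0]]
ft_force: [0.3, -0.8, -0.0]
grip_width: 0.0847
gripper_force: 0.0
```

```bash
python3 goto.py .451,-.269,.231
```

```text
t 2.2 p [ 0.175  -0.5214  0.2313] yaw 10.248349803669536 w 0.08468466227053405 [ 0.3492 -0.7501 -0.0142]
.451,-.269,.231 -> [0.1993 0.3165 0.0003]
```

>>> {"method": "arm_command", "body": {"deltas": [{"rx": 0,"ry": 0,"rz": 0,"dx": 0.02,"dy": 0.0317,"dz": 0,"fingers": 0.085},{"rx": 0,"ry": 0,"rz": 0,"dx": 0.02,"dy": 0.0317,"dz": 0,"fingers": 0.085},{"rx": 0,"ry": 0,"rz": 0,"dx": 0.02,"dy": 0.0317,"dz": 0,"fingers": 0.085},{"rx": 0,"ry": 0,"rz": 0,"dx": 0.02,"dy": 0.0317,"dz": 0,"fingers": 0.085},{"rx": 0,"ry": 0,"rz": 0,"dx": 0.02,"dy": 0.0317,"dz": 0,"fingers": 0.085},{"rx": 0,"ry": 0,"rz": 0,"dx": 0.02,"dy": 0.0317,"dz": 0,"fingers": 0.085},{"rx": 0,"ry": 0,"rz": 0,"dx": 0.02,"dy": 0.0317,"dz": 0.02,"fingers": 0.085},{"rx": 0,"ry": 0,"rz": 0,"dx": 0.02,"dy": 0.0317,"dz": 0.03,"fingers": 0.085},{"rx": 0,"ry": 0,"rz": 0,"dx": 0.02,"dy": 0.0317,"dz": 0.03,"fingers": 0.085},{"rx": 0,"ry": 0,"rz": 0,"dx": 0.02,"dy": 0.0317,"dz": 0.03,"fingers": 0.085},{"rx": 0,"ry": 0,"rz": 0,"dx": 0,"dy": 0,"dz": 0,"fingers": 0.085},{"rx": 0,"ry": 0,"rz": 0,"dx": 0,"dy": 0,"dz": 0,"fingers": 0.085}]}}

```text
time_s: 3.4
position: [0.4531, -0.2695, 0.1211]
tool_rot: [[-0.174, 0.985, -0.001], [0.985, 0.174, 0.0], [0.0, -0.001, -1.0]]
ft_force: [-0.8, -0.5, 0.8]
grip_width: 0.0851
gripper_force: 0.0
```

```bash
python3 goto.py .451,-.269,.010; python3 -c "
from h import *
for n in('top','scene'):
    im=env.get_image(n);u,v=proj(im,[.451,-.269,.05]).astype(int)
    c=im['color'][max(0,v-60):v+60,max(0,u-75):u+75];cv2.imwrite(f'pics/b_{n}.png',cv2.resize(c,None,fx=4,fy=4));print(u,v)
a,b=cv2.imread('pics/b_top.png'),cv2.imread('pics/b_scene.png')
cv2.imwrite('pics/b.png',cv2.resize(np.hstack([a,b]),(800,320)))"
```

```text
t 3.4 p [ 0.4531 -0.2695  0.1211] yaw 10.009385453687308 w 0.08511893569183157 [-0.764  -0.4918  0.8136]
.451,-.269,.010 -> [ 0.0008 -0.0019  0.1111]
461 238
274 137
```

View pics/b.png

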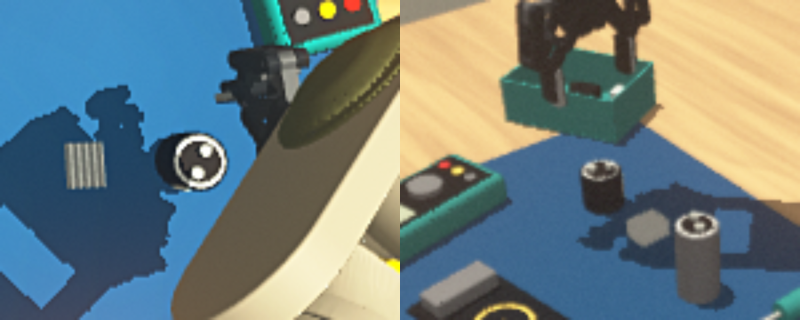

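The crops show the gripper displaced from the black cap. That is roughly the parallax I'd expect at z=0.12, so I check it by projecting the TCP.

```bash
python3 -c "
from h import *
o=env.observe();R=np.array(o['tool_rot']);p=np.array(o['position'])
for n,c in(('top',(461,238)),('scene',(274,137))):
    im=env.get_image(n)
    for s in(-1,1):
        q=proj(im,p+R@[0,s*.0425,-.013]);s0=max(0,c[0]-75),max(0,c[1]-60)
        print(n,q,(q-s0)*800/300+np.array([0 if n=='top' else 400,0]))"
```

```text
top [483.84805272 262.78315374] [260.92814058 226.08840997]
top [473.4922853  214.79998319] [233.3127608  98.1332885]
scene [282.09152162 103.76909389] [621.57739098  71.38425037]
scene [258.22406038 115.09031085] [557.93082769 101.57416228]
```

The projected tips match the picture, at crop (622,71), (558,101) and (233,98). I descend and grip.

>>> {"method": "arm_command", "body": {"deltas": [{"rx": 0,"ry": 0,"rz": 0,"dx": 0.001,"dy": -0.002,"dz": 0.025,"fingers": 0.085},{"rx": 0,"ry": 0,"rz": 0,"dx": 0,"dy": 0,"dz": 0.025,"fingers": 0.085},{"rx": 0,"ry": 0,"rz": 0,"dx": 0,"dy": 0,"dz": 0.025,"fingers": 0.085},{"rx": 0,"ry": 0,"rz": 0,"dx": 0,"dy": 0,"dz": 0.02,"fingers": 0.085},{"rx": 0,"ry": 0,"rz": 0,"dx": 0,"dy": 0,"dz": 0.016,"fingers": 0.085},{"rx": 0,"ry": 0,"rz": 0,"dx": 0,"dy": 0,"dz": 0,"fingers": 0.06},{"rx": 0,"ry": 0,"rz": 0,"dx": 0,"dy": 0,"dz": 0,"fingers": 0.05},{"rx": 0,"ry": 0,"rz": 0,"dx": 0,"dy": 0,"dz": 0,"fingers": 0.045},{"rx": 0,"ry": 0,"rz": 0,"dx": 0,"dy": 0,"dz": 0,"fingers": 0.035},{"rx": 0,"ry": 0,"rz": 0,"dx": 0,"dy": 0,"dz": 0,"fingers": 0.035},{"rx": 0,"ry": 0,"rz": 0,"dx": 0,"dy": 0,"dz": 0,"fingers": 0.035},{"rx": 0,"ry": 0,"rz": 0,"dx": 0,"dy": 0,"dz": 0,"fingers": 0.035}], "squeeze": 40}}

```text
time_s: 4.8
position: [0.4512, -0.27, 0.0118]
tool_rot: [[-0.172, 0.985, 0.002], [0.985, 0.172, -0.002], [-0.003, 0.002, -1.0]]
ft_force: [-0.7, -1.7, 6.0]
grip_width: 0.0424
gripper_force: 41.1
```

```bash
python3 goto.py .451,-.269,.010 .451,-.269,.05 .6385,-.1522,.05 .6385,-.1522,.016
```

```text
t 4.8 p [ 0.4512 -0.27    0.0118] yaw 9.908478940211264 w 0.04238667838907241 [-0.6612 -1.7045  6.0316]
.451,-.269,.010 -> [ 0.001  -0.0001  0.0018]
.451,-.269,.05 -> [-0.0001  0.0001 -0.04  ]
.6385,-.1522,.05 -> [0.0828 0.2048 0.0001]
.6385,-.1522,.016 -> [ 0.0001 -0.0001  0.034 ]
```

>>> {"method": "arm_command", "body": {"deltas": [{"rx": 0,"ry": 0,"rz": 0,"dx": 0,"dy": 0,"dz": -0.01,"fingers": 0.035},{"rx": 0,"ry": 0,"rz": 0,"dx": 0,"dy": 0,"dz": -0.02,"fingers": 0.035},{"rx": 0,"ry": 0,"rz": 0,"dx": 0.005,"dy": 0.01,"dz": -0.01,"fingers": 0.035},{"rx": 0,"ry": 0,"rz": 0,"dx": 0.01,"dy": 0.025,"dz": 0,"fingers": 0.035},{"rx": 0,"ry": 0,"rz": 0,"dx": 0.01,"dy": 0.03,"dz": 0,"fingers": 0.035},{"rx": 0,"ry": 0,"rz": 0,"dx": 0.015,"dy": 0.03,"dz": 0,"fingers": 0.035},{"rx": 0,"ry": 0,"rz": 0,"dx": 0.015,"dy": 0.03,"dz": 0,"fingers": 0.035},{"rx": 0,"ry": 0,"rz": 0,"dx": 0.01,"dy": 0.03,"dz": 0,"fingers": 0.035},{"rx": 0,"ry": 0,"rz": 0,"dx": 0.01,"dy": 0.025,"dz": 0,"fingers": 0.035},{"rx": 0,"ry": 0,"rz": 0,"dx": 0.006,"dy": 0.017,"dz": 0,"fingers": 0.035},{"rx": 0,"ry": 0,"rz": 0,"dx": 0.002,"dy": 0.008,"dz": 0,"fingers": 0.035},{"rx": 0,"ry": 0,"rz": 0,"dx": 0,"dy": 0,"dz": 0,"fingers": 0.035}]}}

```text
time_s: 6.0
position: [0.6387, -0.1518, 0.0507]
tool_rot: [[-0.173, 0.985, 0.0], [0.985, 0.173, -0.0], [-0.0, 0.0, -1.0]]
ft_force: [0.3, -0.9, -1.3]
grip_width: 0.0429
gripper_force: 40.9
```

```bash
python3 goto.py .6385,-.1522,.0185;python3 -c "
from h import *
im=env.get_image('scene');cv2.imwrite('pics/c.png',cv2.resize(im['color'][100:280,160:400],None,fx=3,fy=3))"
```

```text
t 6.0 p [ 0.6387 -0.1518  0.0507] yaw 9.96600250800191 w 0.04287408990183493 [ 0.3312 -0.8629 -1.3398]
.6385,-.1522,.0185 -> [-0.0004 -0.0002  0.0322]
```

View pics/c.png

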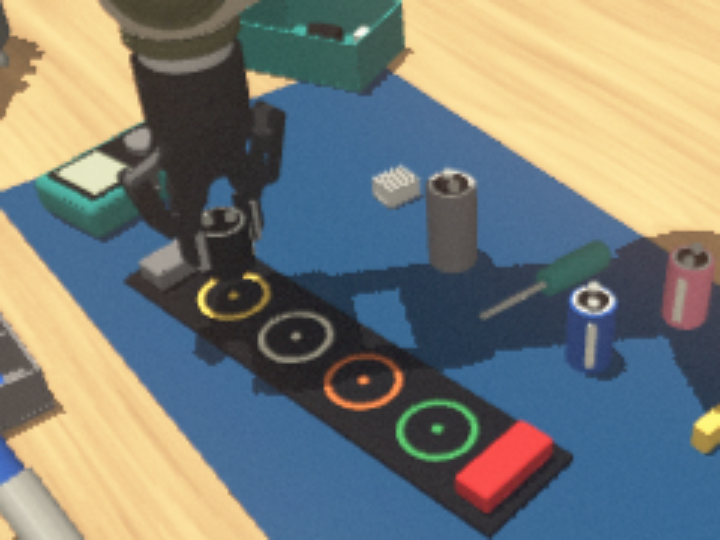

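The black cap is held upright over the yellow ring. I lower it slowly.

>>> {"method": "arm_command", "body": {"deltas": [{"rx": 0,"ry": 0,"rz": 0,"dx": 0,"dy": 0,"dz": 0.01,"fingers": 0.035},{"rx": 0,"ry": 0,"rz": 0,"dx": 0,"dy": 0,"dz": 0.01,"fingers": 0.035},{"rx": 0,"ry": 0,"rz": 0,"dx": 0,"dy": 0,"dz": 0.006,"fingers": 0.035},{"rx": 0,"ry": 0,"rz": 0,"dx": 0,"dy": 0,"dz": 0.003,"fingers": 0.035},{"rx": 0,"ry": 0,"rz": 0,"dx": 0,"dy": 0,"dz": 0.002,"fingers": 0.035},{"rx": 0,"ry": 0,"rz": 0,"dx": 0,"dy": 0,"dz": 0.001,"fingers": 0.035},{"rx": 0,"ry": 0,"rz": 0,"dx": 0,"dy": 0,"dz": 0,"fingers": 0.035}]}}

```text
time_s: 6.75
position: [0.6384, -0.1522, 0.0184]
tool_rot: [[-0.172, 0.985, 0.0], [0.985, 0.172, -0.0], [-0.0, 0.0, -1.0]]
ft_force: [0.2, 0.4, -1.2]
grip_width: 0.0428
gripper_force: 40.9
```

>>> {"method": "arm_command", "body": {"deltas": [{"rx": 0,"ry": 0,"rz": 0,"dx": 0,"dy": 0,"dz": 0.001,"fingers": 0.035},{"rx": 0,"ry": 0,"rz": 0,"dx": 0,"dy": 0,"dz": 0,"fingers": 0.035}]}}

```text
time_s: 6.95
position: [0.6386, -0.1522, 0.0179]
tool_rot: [[-0.172, 0.985, 0.001], [0.985, 0.172, -0.0], [-0.0, 0.001, -1.0]]
ft_force: [-1.0, 0.4, 2.6]
grip_width: 0.0426
gripper_force: 41.1
```

Contact. I release and retreat.

>>> {"method": "arm_command", "body": {"deltas": [{"rx": 0,"ry": 0,"rz": 0,"dx": 0,"dy": 0,"dz": 0,"fingers": 0.05},{"rx": 0,"ry": 0,"rz": 0,"dx": 0,"dy": 0,"dz": 0,"fingers": 0.06},{"rx": 0,"ry": 0,"rz": 0,"dx": 0,"dy": 0,"dz": 0,"fingers": 0.085},{"rx": 0,"ry": 0,"rz": 0,"dx": 0,"dy": 0,"dz": 0,"fingers": 0.085},{"rx": 0,"ry": 0,"rz": 0,"dx": 0,"dy": 0,"dz": 0,"fingers": 0.085},{"rx": 0,"ry": 0,"rz": 0,"dx": 0,"dy": 0,"dz": -0.02,"fingers": 0.085},{"rx": 0,"ry": 0,"rz": 0,"dx": 0,"dy": 0,"dz": -0.03,"fingers": 0.085},{"rx": 0,"ry": 0,"rz": 0,"dx": 0,"dy": 0,"dz": -0.04,"fingers": 0.085},{"rx": 0,"ry": 0,"rz": 0,"dx": 0,"dy": 0,"dz": -0.03,"fingers": 0.085},{"rx": 0,"ry": 0,"rz": 0,"dx": 0,"dy": 0,"dz": 0,"fingers": 0.085}]}}

```text
time_s: 7.95
position: [0.64, -0.1528, 0.1422]
tool_rot: [[-0.172, 0.985, 0.008], [0.985, 0.172, -0.004], [-0.005, 0.007, -1.0]]
ft_force: [0.0, 0.4, -0.8]
grip_width: 0.0848
gripper_force: 0.0
```

```bash
python3 goto.py .4655,-.0835,.135
```

```text
t 7.95 p [ 0.64   -0.1528  0.1422] yaw 9.920532547015089 w 0.08484612053846365 [ 0.0468  0.4018 -0.8269]
.4655,-.0835,.135 -> [ 0.0983 -0.16    0.0056]
```

>>> {"method": "arm_command", "body": {"deltas": [{"rx": 0,"ry": 0,"rz": 0,"dx": 0.014,"dy": -0.0227,"dz": 0,"fingers": 0.085},{"rx": 0,"ry": 0,"rz": 0,"dx": 0.014,"dy": -0.0227,"dz": 0,"fingers": 0.085},{"rx": 0,"ry": 0,"rz": 0,"dx": 0.014,"dy": -0.0227,"dz": 0,"fingers": 0.085},{"rx": 0,"ry": 0,"rz": 0,"dx": 0.014,"dy": -0.0227,"dz": 0,"fingers": 0.085},{"rx": 0,"ry": 0,"rz": 0,"dx": 0.014,"dy": -0.0227,"dz": 0,"fingers": 0.085},{"rx": 0,"ry": 0,"rz": 0,"dx": 0.014,"dy": -0.0227,"dz": 0,"fingers": 0.085},{"rx": 0,"ry": 0,"rz": 0,"dx": 0.014,"dy": -0.0227,"dz": 0,"fingers": 0.085},{"rx": 0,"ry": 0,"rz": 0,"dx": 0,"dy": 0,"dz": 0,"fingers": 0.085},{"rx": 0,"ry": 0,"rz": 0,"dx": 0,"dy": 0,"dz": 0,"fingers": 0.085}]}}

```text
time_s: 8.85
position: [0.465, -0.083, 0.1372]
tool_rot: [[-0.172, 0.985, 0.0], [0.985, 0.172, -0.0], [-0.0, 0.0, -1.0]]
ft_force: [-0.2, -0.2, 0.1]
grip_width: 0.085
gripper_force: 0.0
```

```bash
python3 goto.py .4655,-.0835,.032;python3 -c "
from m import *
im=env.get_image('top');print(proj(im,[.638,-.152,.048]))
caps(im,dict(black=(proj(im,[.638,-.152,.048]),.048,13)))
cv2.imwrite('pics/d.png',cv2.resize(im['color'][100:280,220:480],None,fx=3,fy=3))"
```

```text
t 8.85 p [ 0.465  -0.083   0.1372] yaw 9.911996756130199 w 0.08498825510417858 [-0.2209 -0.2112  0.0762]
.4655,-.0835,.032 -> [-0.0006  0.0004  0.1052]
[399.5574 145.6319]
black (((399.2303466796875, 146.60459899902344), (18.666959762573242, 21.360071182250977), 18.48200225830078), 151) [ 0.636  -0.1513  0.048 ]
```

View pics/d.png

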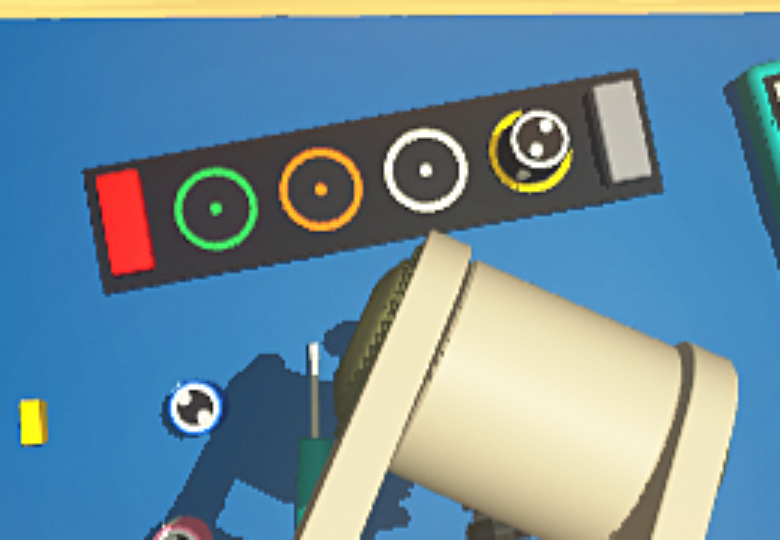

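The black cap stands in the yellow ring, with its rim at crop (540,139), within about 1.5 mm of centre. Next is the grey cap.

>>> {"method": "arm_command", "body": {"deltas": [{"rx": 0,"ry": 0,"rz": 0,"dx": 0,"dy": 0,"dz": 0.025,"fingers": 0.085},{"rx": 0,"ry": 0,"rz": 0,"dx": 0,"dy": 0,"dz": 0.03,"fingers": 0.085},{"rx": 0,"ry": 0,"rz": 0,"dx": 0,"dy": 0,"dz": 0.03,"fingers": 0.085},{"rx": 0,"ry": 0,"rz": 0,"dx": 0,"dy": 0,"dz": 0.02,"fingers": 0.085},{"rx": 0,"ry": 0,"rz": 0,"dx": 0,"dy": 0,"dz": 0,"fingers": 0.085},{"rx": 0,"ry": 0,"rz": 0,"dx": 0,"dy": 0,"dz": 0,"fingers": 0.06},{"rx": 0,"ry": 0,"rz": 0,"dx": 0,"dy": 0,"dz": 0,"fingers": 0.05},{"rx": 0,"ry": 0,"rz": 0,"dx": 0,"dy": 0,"dz": 0,"fingers": 0.044},{"rx": 0,"ry": 0,"rz": 0,"dx": 0,"dy": 0,"dz": 0,"fingers": 0.033},{"rx": 0,"ry": 0,"rz": 0,"dx": 0,"dy": 0,"dz": 0,"fingers": 0.033},{"rx": 0,"ry": 0,"rz": 0,"dx": 0,"dy": 0,"dz": 0,"fingers": 0.033},{"rx": 0,"ry": 0,"rz": 0,"dx": 0,"dy": 0,"dz": 0,"fingers": 0.033}], "squeeze": 40}}

```text
time_s: 10.1
position: [0.4656, -0.0832, 0.0334]
tool_rot: [[-0.172, 0.985, 0.002], [0.985, 0.172, -0.001], [-0.001, 0.002, -1.0]]
ft_force: [0.1, 0.1, 6.7]
grip_width: 0.0408
gripper_force: 39.7
```

```bash
python3 goto.py .6125,-.0046,.08
```

```text
t 10.1 p [ 0.4656 -0.0832  0.0334] yaw 9.91599412815209 w 0.040834426205478905 [0.0567 0.1015 6.7327]
.6125,-.0046,.08 -> [ 0.0521  0.1584 -0.0464]
```

>>> {"method": "arm_command", "body": {"deltas": [{"rx": 0,"ry": 0,"rz": 0,"dx": 0,"dy": 0,"dz": -0.01,"fingers": 0.033},{"rx": 0,"ry": 0,"rz": 0,"dx": 0,"dy": 0,"dz": -0.02,"fingers": 0.033},{"rx": 0,"ry": 0,"rz": 0,"dx": 0.004,"dy": 0.01,"dz": -0.01,"fingers": 0.033},{"rx": 0,"ry": 0,"rz": 0,"dx": 0.007,"dy": 0.02,"dz": 0,"fingers": 0.033},{"rx": 0,"ry": 0,"rz": 0,"dx": 0.01,"dy": 0.03,"dz": 0,"fingers": 0.033},{"rx": 0,"ry": 0,"rz": 0,"dx": 0.01,"dy": 0.03,"dz": 0,"fingers": 0.033},{"rx": 0,"ry": 0,"rz": 0,"dx": 0.01,"dy": 0.03,"dz": 0,"fingers": 0.033},{"rx": 0,"ry": 0,"rz": 0,"dx": 0.007,"dy": 0.022,"dz": 0,"fingers": 0.033},{"rx": 0,"ry": 0,"rz": 0,"dx": 0.004,"dy": 0.0164,"dz": 0,"fingers": 0.033},{"rx": 0,"ry": 0,"rz": 0,"dx": 0,"dy": 0,"dz": 0,"fingers": 0.033},{"rx": 0,"ry": 0,"rz": 0,"dx": 0,"dy": 0,"dz": 0,"fingers": 0.033}]}}

```text
time_s: 11.2
position: [0.6114, -0.0044, 0.0725]
tool_rot: [[-0.173, 0.985, -0.001], [0.985, 0.173, -0.0], [0.0, -0.001, -1.0]]
ft_force: [-0.9, 0.0, -1.3]
grip_width: 0.0412
gripper_force: 40.9
```

```bash
python3 goto.py .6125,-.0046,.0405
```

```text
t 11.2 p [ 0.6114 -0.0044  0.0725] yaw 9.933919424254778 w 0.041229018998186914 [-0.9318  0.0359 -1.3354]
.6125,-.0046,.0405 -> [-0.0004  0.0011  0.032 ]
```

>>> {"method": "arm_command", "body": {"deltas": [{"rx": 0,"ry": 0,"rz": 0,"dx": 0,"dy": 0.001,"dz": 0.01,"fingers": 0.033},{"rx": 0,"ry": 0,"rz": 0,"dx": 0,"dy": 0,"dz": 0.01,"fingers": 0.033},{"rx": 0,"ry": 0,"rz": 0,"dx": 0,"dy": 0,"dz": 0.006,"fingers": 0.033},{"rx": 0,"ry": 0,"rz": 0,"dx": 0,"dy": 0,"dz": 0.003,"fingers": 0.033},{"rx": 0,"ry": 0,"rz": 0,"dx": 0,"dy": 0,"dz": 0.002,"fingers": 0.033},{"rx": 0,"ry": 0,"rz": 0,"dx": 0,"dy": 0,"dz": 0.001,"fingers": 0.033},{"rx": 0,"ry": 0,"rz": 0,"dx": 0,"dy": 0,"dz": 0,"fingers": 0.033}]}}

```text
time_s: 11.9
position: [0.6131, -0.0043, 0.0404]
tool_rot: [[-0.172, 0.985, 0.0], [0.985, 0.172, -0.0], [-0.0, 0.0, -1.0]]
ft_force: [0.5, 0.7, -1.7]
grip_width: 0.0412
gripper_force: 41.0
```

>>> {"method": "arm_command", "body": {"deltas": [{"rx": 0,"ry": 0,"rz": 0,"dx": 0,"dy": 0,"dz": 0.001,"fingers": 0.033},{"rx": 0,"ry": 0,"rz": 0,"dx": 0,"dy": 0,"dz": 0,"fingers": 0.033}]}}

```text
time_s: 12.1
position: [0.6131, -0.0043, 0.0395]
tool_rot: [[-0.172, 0.985, 0.0], [0.985, 0.172, -0.0], [-0.0, 0.0, -1.0]]
ft_force: [-0.1, 0.0, -2.2]
grip_width: 0.0413
gripper_force: 41.0
```

>>> {"method": "arm_command", "body": {"deltas": [{"rx": 0,"ry": 0,"rz": 0,"dx": 0,"dy": 0,"dz": 0.0005,"fingers": 0.033},{"rx": 0,"ry": 0,"rz": 0,"dx": 0,"dy": 0,"dz": 0,"fingers": 0.033}]}}

```text
time_s: 12.3
position: [0.6132, -0.0043, 0.0394]
tool_rot: [[-0.172, 0.985, 0.001], [0.985, 0.172, -0.0], [-0.0, 0.001, -1.0]]
ft_force: [-0.4, 0.7, 4.9]
grip_width: 0.0411
gripper_force: 41.3
```

Contact. I release, rise and head for the blue cap.

>>> {"method": "arm_command", "body": {"deltas": [{"rx": 0,"ry": 0,"rz": 0,"dx": 0,"dy": 0,"dz": 0,"fingers": 0.048},{"rx": 0,"ry": 0,"rz": 0,"dx": 0,"dy": 0,"dz": 0,"fingers": 0.06},{"rx": 0,"ry": 0,"rz": 0,"dx": 0,"dy": 0,"dz": 0,"fingers": 0.085},{"rx": 0,"ry": 0,"rz": 0,"dx": 0,"dy": 0,"dz": 0,"fingers": 0.085},{"rx": 0,"ry": 0,"rz": 0,"dx": 0,"dy": 0,"dz": 0,"fingers": 0.085},{"rx": 0,"ry": 0,"rz": 0,"dx": 0,"dy": 0,"dz": -0.02,"fingers": 0.085},{"rx": 0,"ry": 0,"rz": 0,"dx": 0,"dy": 0,"dz": -0.03,"fingers": 0.085},{"rx": 0,"ry": 0,"rz": 0,"dx": 0,"dy": 0,"dz": -0.03,"fingers": 0.085},{"rx": 0,"ry": 0,"rz": 0,"dx": 0,"dy": 0,"dz": -0.02,"fingers": 0.085},{"rx": 0,"ry": 0,"rz": 0,"dx": 0,"dy": 0,"dz": 0,"fingers": 0.085}]}}

```text
time_s: 13.3
position: [0.6142, -0.0045, 0.1418]
tool_rot: [[-0.172, 0.985, 0.006], [0.985, 0.172, -0.001], [-0.002, 0.005, -1.0]]
ft_force: [-0.1, 0.4, -0.3]
grip_width: 0.0852
gripper_force: 0.0
```

```bash
python3 goto.py .4608,.078,.137
```

```text
t 13.3 p [ 0.6142 -0.0045  0.1418] yaw 9.916639393531167 w 0.08518733928552007 [-0.1475  0.4092 -0.2561]
.4608,.078,.137 -> [ 0.1077 -0.1369  0.0038]
```

>>> {"method": "arm_command", "body": {"deltas": [{"rx": 0,"ry": 0,"rz": 0,"dx": 0.018,"dy": -0.0226,"dz": 0,"fingers": 0.085},{"rx": 0,"ry": 0,"rz": 0,"dx": 0.018,"dy": -0.0226,"dz": 0,"fingers": 0.085},{"rx": 0,"ry": 0,"rz": 0,"dx": 0.018,"dy": -0.0226,"dz": 0,"fingers": 0.085},{"rx": 0,"ry": 0,"rz": 0,"dx": 0.018,"dy": -0.0226,"dz": 0,"fingers": 0.085},{"rx": 0,"ry": 0,"rz": 0,"dx": 0.018,"dy": -0.0226,"dz": 0,"fingers": 0.085},{"rx": 0,"ry": 0,"rz": 0,"dx": 0.018,"dy": -0.0226,"dz": 0,"fingers": 0.085},{"rx": 0,"ry": 0,"rz": 0,"dx": 0,"dy": 0,"dz": 0,"fingers": 0.085},{"rx": 0,"ry": 0,"rz": 0,"dx": 0,"dy": 0,"dz": 0,"fingers": 0.085}]}}

```text
time_s: 14.1
position: [0.4608, 0.0788, 0.1384]
tool_rot: [[-0.173, 0.985, -0.0], [0.985, 0.173, -0.0], [0.0, -0.0, -1.0]]
ft_force: [0.3, 0.3, -0.1]
grip_width: 0.0854
gripper_force: 0.0
```

```bash
python3 goto.py .4608,.078,.022;python3 -c "
from h import *
a=env.get_image('top')['color'][100:280,220:460];b=env.get_image('scene')['color'][120:300,200:440]
cv2.imwrite('pics/e.png',cv2.resize(np.hstack([a,b]),(800,300)))"
```

```text
t 14.1 p [0.4608 0.0788 0.1384] yaw 9.941951801094191 w 0.08536496587778487 [ 0.2975  0.2945 -0.0656]
.4608,.078,.022 -> [-0.0008 -0.0001  0.1164]
```

View pics/e.png

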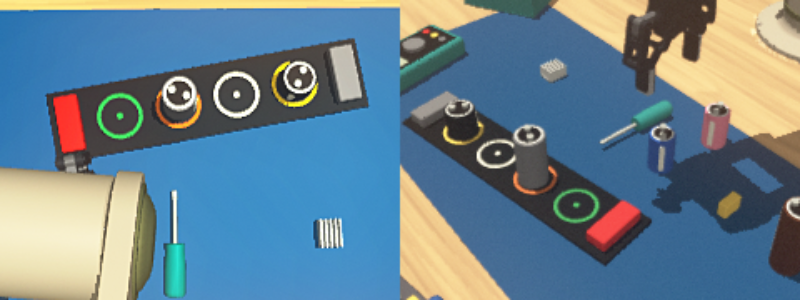

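The grey cap stands in the orange ring and the black in the yellow. Blue is next, with the pink look-alike about 25 mm clear of the finger.

>>> {"method": "arm_command", "body": {"deltas": [{"rx": 0,"ry": 0,"rz": 0,"dx": -0.001,"dy": 0,"dz": 0.025,"fingers": 0.085},{"rx": 0,"ry": 0,"rz": 0,"dx": 0,"dy": 0,"dz": 0.03,"fingers": 0.085},{"rx": 0,"ry": 0,"rz": 0,"dx": 0,"dy": 0,"dz": 0.03,"fingers": 0.085},{"rx": 0,"ry": 0,"rz": 0,"dx": 0,"dy": 0,"dz": 0.02,"fingers": 0.085},{"rx": 0,"ry": 0,"rz": 0,"dx": 0,"dy": 0,"dz": 0.01,"fingers": 0.085},{"rx": 0,"ry": 0,"rz": 0,"dx": 0,"dy": 0,"dz": 0,"fingers": 0.06},{"rx": 0,"ry": 0,"rz": 0,"dx": 0,"dy": 0,"dz": 0,"fingers": 0.045},{"rx": 0,"ry": 0,"rz": 0,"dx": 0,"dy": 0,"dz": 0,"fingers": 0.038},{"rx": 0,"ry": 0,"rz": 0,"dx": 0,"dy": 0,"dz": 0,"fingers": 0.028},{"rx": 0,"ry": 0,"rz": 0,"dx": 0,"dy": 0,"dz": 0,"fingers": 0.028},{"rx": 0,"ry": 0,"rz": 0,"dx": 0,"dy": 0,"dz": 0,"fingers": 0.028},{"rx": 0,"ry": 0,"rz": 0,"dx": 0,"dy": 0,"dz": 0,"fingers": 0.028}], "squeeze": 40}}

```text
time_s: 15.4
position: [0.4617, 0.0777, 0.0249]
tool_rot: [[-0.172, 0.985, 0.002], [0.985, 0.172, -0.0], [-0.001, 0.002, -1.0]]
ft_force: [-1.3, -0.1, 7.0]
grip_width: 0.0348
gripper_force: 40.0
```

```bash
python3 goto.py .6255,-.0785,.064
```

```text
t 15.4 p [0.4617 0.0777 0.0249] yaw 9.921932906473689 w 0.03476344996518955 [-1.3121 -0.0755  6.971 ]
.6255,-.0785,.064 -> [-0.1821  0.1345 -0.0387]
```

>>> {"method": "arm_command", "body": {"deltas": [{"rx": 0,"ry": 0,"rz": 0,"dx": 0,"dy": 0,"dz": -0.01,"fingers": 0.028},{"rx": 0,"ry": 0,"rz": 0,"dx": 0,"dy": 0,"dz": -0.02,"fingers": 0.028},{"rx": 0,"ry": 0,"rz": 0,"dx": -0.01,"dy": 0,"dz": -0.02,"fingers": 0.028},{"rx": 0,"ry": 0,"rz": 0,"dx": -0.022,"dy": 0,"dz": 0,"fingers": 0.028},{"rx": 0,"ry": 0,"rz": 0,"dx": -0.03,"dy": 0,"dz": 0,"fingers": 0.028},{"rx": 0,"ry": 0,"rz": 0,"dx": -0.03,"dy": 0,"dz": 0,"fingers": 0.028},{"rx": 0,"ry": 0,"rz": 0,"dx": -0.03,"dy": 0,"dz": 0,"fingers": 0.028},{"rx": 0,"ry": 0,"rz": 0,"dx": -0.03,"dy": 0,"dz": 0,"fingers": 0.028},{"rx": 0,"ry": 0,"rz": 0,"dx": -0.02,"dy": 0,"dz": 0,"fingers": 0.028},{"rx": 0,"ry": 0,"rz": 0,"dx": -0.01,"dy": 0.01,"dz": 0,"fingers": 0.028},{"rx": 0,"ry": 0,"rz": 0,"dx": 0,"dy": 0.02,"dz": 0,"fingers": 0.028},{"rx": 0,"ry": 0,"rz": 0,"dx": 0,"dy": 0.02,"dz": 0,"fingers": 0.028}]}}

```text
time_s: 16.6
position: [0.5421, -0.0932, 0.0746]
tool_rot: [[-0.171, 0.985, 0.0], [0.985, 0.171, -0.0], [-0.0, 0.0, -1.0]]
ft_force: [-0.2, 0.3, -1.7]
grip_width: 0.035
gripper_force: 40.2
```

>>> {"method": "arm_command", "body": {"deltas": [{"rx": 0,"ry": 0,"rz": 0,"dx": 0,"dy": 0.025,"dz": 0,"fingers": 0.028},{"rx": 0,"ry": 0,"rz": 0,"dx": 0,"dy": 0.025,"dz": 0,"fingers": 0.028},{"rx": 0,"ry": 0,"rz": 0,"dx": 0,"dy": 0.02,"dz": 0,"fingers": 0.028},{"rx": 0,"ry": 0,"rz": 0,"dx": 0,"dy": 0.0145,"dz": 0,"fingers": 0.028},{"rx": 0,"ry": 0,"rz": 0,"dx": 0,"dy": 0,"dz": 0,"fingers": 0.028},{"rx": 0,"ry": 0,"rz": 0,"dx": 0,"dy": 0,"dz": 0,"fingers": 0.028}]}}

```text
time_s: 17.2
position: [0.6243, -0.0782, 0.0741]
tool_rot: [[-0.172, 0.985, -0.001], [0.985, 0.172, 0.0], [0.0, -0.001, -1.0]]
ft_force: [0.2, 0.3, -0.5]
grip_width: 0.035
gripper_force: 40.3
```

```bash
python3 goto.py .6255,-.0785,.0315
```

```text
t 17.2 p [ 0.6243 -0.0782  0.0741] yaw 9.926101061927136 w 0.03503696776890706 [ 0.176   0.2712 -0.518 ]
.6255,-.0785,.0315 -> [-0.0005  0.0012  0.0425]
```

>>> {"method": "arm_command", "body": {"deltas": [{"rx": 0,"ry": 0,"rz": 0,"dx": 0,"dy": 0.0005,"dz": 0.015,"fingers": 0.028},{"rx": 0,"ry": 0,"rz": 0,"dx": 0,"dy": 0,"dz": 0.012,"fingers": 0.028},{"rx": 0,"ry": 0,"rz": 0,"dx": 0,"dy": 0,"dz": 0.008,"fingers": 0.028},{"rx": 0,"ry": 0,"rz": 0,"dx": 0,"dy": 0,"dz": 0.004,"fingers": 0.028},{"rx": 0,"ry": 0,"rz": 0,"dx": 0,"dy": 0,"dz": 0.002,"fingers": 0.028},{"rx": 0,"ry": 0,"rz": 0,"dx": 0,"dy": 0,"dz": 0.001,"fingers": 0.028},{"rx": 0,"ry": 0,"rz": 0,"dx": 0,"dy": 0,"dz": 0,"fingers": 0.028}]}}

```text
time_s: 17.9
position: [0.6255, -0.0783, 0.0321]
tool_rot: [[-0.172, 0.985, 0.0], [0.985, 0.172, -0.0], [-0.0, 0.0, -1.0]]
ft_force: [0.3, 0.4, -1.3]
grip_width: 0.0351
gripper_force: 40.2
```

>>> {"method": "arm_command", "body": {"deltas": [{"rx": 0,"ry": 0,"rz": 0,"dx": 0,"dy": 0,"dz": 0.001,"fingers": 0.028},{"rx": 0,"ry": 0,"rz": 0,"dx": 0,"dy": 0,"dz": 0.0005,"fingers": 0.028},{"rx": 0,"ry": 0,"rz": 0,"dx": 0,"dy": 0,"dz": 0,"fingers": 0.028}]}}

```text
time_s: 18.2
position: [0.6255, -0.0783, 0.0309]
tool_rot: [[-0.172, 0.985, 0.001], [0.985, 0.172, -0.0], [-0.0, 0.001, -1.0]]
ft_force: [-0.5, 0.5, 3.8]
grip_width: 0.0348
gripper_force: 40.7
```

>>> {"method": "arm_command", "body": {"deltas": [{"rx": 0,"ry": 0,"rz": 0,"dx": 0,"dy": 0,"dz": 0,"fingers": 0.042},{"rx": 0,"ry": 0,"rz": 0,"dx": 0,"dy": 0,"dz": 0,"fingers": 0.055},{"rx": 0,"ry": 0,"rz": 0,"dx": 0,"dy": 0,"dz": 0,"fingers": 0.085},{"rx": 0,"ry": 0,"rz": 0,"dx": 0,"dy": 0,"dz": 0,"fingers": 0.085},{"rx": 0,"ry": 0,"rz": 0,"dx": 0,"dy": 0,"dz": 0,"fingers": 0.085},{"rx": 0,"ry": 0,"rz": 0,"dx": 0,"dy": 0,"dz": -0.02,"fingers": 0.085},{"rx": 0,"ry": 0,"rz": 0,"dx": 0,"dy": 0,"dz": -0.03,"fingers": 0.085},{"rx": 0,"ry": 0,"rz": 0,"dx": 0,"dy": 0,"dz": -0.04,"fingers": 0.085},{"rx": 0,"ry": 0,"rz": 0,"dx": 0,"dy": 0,"dz": -0.03,"fingers": 0.085},{"rx": 0,"ry": 0,"rz": 0,"dx": 0,"dy": 0,"dz": 0,"fingers": 0.085},{"rx": 0,"ry": 0,"rz": 0,"dx": 0,"dy": 0,"dz": 0,"fingers": 0.085}]}}

```text
time_s: 19.3
position: [0.6252, -0.0782, 0.1504]
tool_rot: [[-0.172, 0.985, 0.0], [0.985, 0.172, -0.0], [-0.0, 0.0, -1.0]]
ft_force: [-0.2, -0.6, -0.1]
grip_width: 0.0852
gripper_force: 0.0
```

```bash
python3 goto.py .4616,.292,.15
```

```text
t 19.3 p [ 0.6252 -0.0782  0.1504] yaw 9.910223781036429 w 0.08521360904231962 [-0.2172 -0.6196 -0.1059]
.4616,.292,.15 -> [ 0.3929 -0.0975  0.0003]
```

>>> {"method": "arm_command", "body": {"deltas": [{"rx": 0,"ry": 0,"rz": 0,"dx": 0.0393,"dy": -0.0098,"dz": 0,"fingers": 0.085},{"rx": 0,"ry": 0,"rz": 0,"dx": 0.0393,"dy": -0.0098,"dz": 0,"fingers": 0.085},{"rx": 0,"ry": 0,"rz": 0,"dx": 0.0393,"dy": -0.0098,"dz": 0,"fingers": 0.085},{"rx": 0,"ry": 0,"rz": 0,"dx": 0.0393,"dy": -0.0098,"dz": 0,"fingers": 0.085},{"rx": 0,"ry": 0,"rz": 0,"dx": 0.0393,"dy": -0.0098,"dz": 0,"fingers": 0.085},{"rx": 0,"ry": 0,"rz": 0,"dx": 0.0393,"dy": -0.0098,"dz": 0,"fingers": 0.085},{"rx": 0,"ry": 0,"rz": 0,"dx": 0.0393,"dy": -0.0098,"dz": 0,"fingers": 0.085},{"rx": 0,"ry": 0,"rz": 0,"dx": 0.0393,"dy": -0.0098,"dz": 0,"fingers": 0.085},{"rx": 0,"ry": 0,"rz": 0,"dx": 0.0393,"dy": -0.0098,"dz": 0,"fingers": 0.085},{"rx": 0,"ry": 0,"rz": 0,"dx": 0.0393,"dy": -0.0098,"dz": 0,"fingers": 0.085},{"rx": 0,"ry": 0,"rz": 0,"dx": 0,"dy": 0,"dz": 0,"fingers": 0.085},{"rx": 0,"ry": 0,"rz": 0,"dx": 0,"dy": 0,"dz": 0,"fingers": 0.085}]}}

```text
time_s: 20.5
position: [0.4604, 0.2922, 0.149]
tool_rot: [[-0.174, 0.985, -0.002], [0.985, 0.174, -0.001], [-0.001, -0.002, -1.0]]
ft_force: [-0.5, -0.7, 0.3]
grip_width: 0.085
gripper_force: 0.0
```

```bash
python3 goto.py .4616,.292,.045;python3 -c "
from h import *
a=env.get_image('top')['color'][100:280,220:460];b=env.get_image('scene')['color'][140:320,280:520]
cv2.imwrite('pics/f.png',cv2.resize(np.hstack([a,b]),(800,300)))"
```

```text
t 20.5 p [0.4604 0.2922 0.149 ] yaw 10.011874567592745 w 0.08496787491056726 [-0.4795 -0.6745  0.3265]
.4616,.292,.045 -> [-0.0003  0.0014  0.104 ]
```

View pics/f.png

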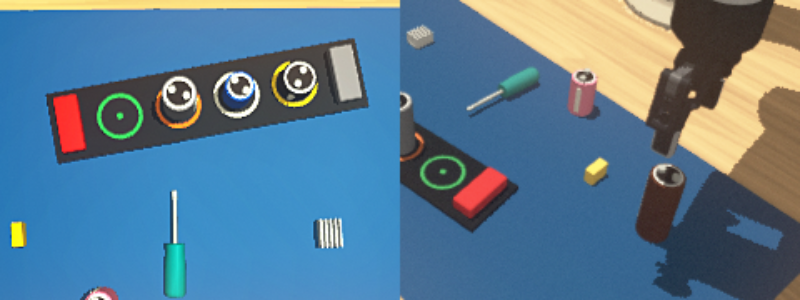

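The blue cap stands in the white ring and the brown cap is below the gripper. I descend and grip it.

>>> {"method": "arm_command", "body": {"deltas": [{"rx": 0,"ry": 0,"rz": 0,"dx": 0,"dy": 0,"dz": 0.02,"fingers": 0.085},{"rx": 0,"ry": 0,"rz": 0,"dx": 0,"dy": 0,"dz": 0.03,"fingers": 0.085},{"rx": 0,"ry": 0,"rz": 0,"dx": 0,"dy": 0,"dz": 0.03,"fingers": 0.085},{"rx": 0,"ry": 0,"rz": 0,"dx": 0,"dy": 0,"dz": 0.02,"fingers": 0.085},{"rx": 0,"ry": 0,"rz": 0,"dx": 0,"dy": 0,"dz": 0.005,"fingers": 0.085},{"rx": 0,"ry": 0,"rz": 0,"dx": 0,"dy": 0,"dz": 0,"fingers": 0.06},{"rx": 0,"ry": 0,"rz": 0,"dx": 0,"dy": 0,"dz": 0,"fingers": 0.048},{"rx": 0,"ry": 0,"rz": 0,"dx": 0,"dy": 0,"dz": 0,"fingers": 0.04},{"rx": 0,"ry": 0,"rz": 0,"dx": 0,"dy": 0,"dz": 0,"fingers": 0.03},{"rx": 0,"ry": 0,"rz": 0,"dx": 0,"dy": 0,"dz": 0,"fingers": 0.03},{"rx": 0,"ry": 0,"rz": 0,"dx": 0,"dy": 0,"dz": 0,"fingers": 0.03},{"rx": 0,"ry": 0,"rz": 0,"dx": 0,"dy": 0,"dz": 0,"fingers": 0.03}], "squeeze": 40}}

```text
time_s: 21.8
position: [0.4618, 0.2922, 0.0465]
tool_rot: [[-0.172, 0.985, 0.002], [0.985, 0.172, 0.001], [0.0, 0.002, -1.0]]
ft_force: [-0.0, -0.3, 6.8]
grip_width: 0.0371
gripper_force: 39.7
```

```bash
python3 goto.py .5993,.0695,.09
```

```text
t 21.8 p [0.4618 0.2922 0.0465] yaw 9.923632942300618 w 0.03714345062120945 [-0.0373 -0.3182  6.7546]
.5993,.0695,.09 -> [-0.2431  0.0972 -0.0433]
```

>>> {"method": "arm_command", "body": {"deltas": [{"rx": 0,"ry": 0,"rz": 0,"dx": 0,"dy": 0,"dz": -0.01,"fingers": 0.03},{"rx": 0,"ry": 0,"rz": 0,"dx": 0,"dy": 0,"dz": -0.02,"fingers": 0.03},{"rx": 0,"ry": 0,"rz": 0,"dx": -0.01,"dy": 0.004,"dz": -0.02,"fingers": 0.03},{"rx": 0,"ry": 0,"rz": 0,"dx": -0.02,"dy": 0.008,"dz": 0,"fingers": 0.03},{"rx": 0,"ry": 0,"rz": 0,"dx": -0.03,"dy": 0.012,"dz": 0,"fingers": 0.03},{"rx": 0,"ry": 0,"rz": 0,"dx": -0.03,"dy": 0.012,"dz": 0,"fingers": 0.03},{"rx": 0,"ry": 0,"rz": 0,"dx": -0.03,"dy": 0.012,"dz": 0,"fingers": 0.03},{"rx": 0,"ry": 0,"rz": 0,"dx": -0.03,"dy": 0.012,"dz": 0,"fingers": 0.03},{"rx": 0,"ry": 0,"rz": 0,"dx": -0.03,"dy": 0.012,"dz": 0,"fingers": 0.03},{"rx": 0,"ry": 0,"rz": 0,"dx": -0.03,"dy": 0.012,"dz": 0,"fingers": 0.03},{"rx": 0,"ry": 0,"rz": 0,"dx": -0.02,"dy": 0.008,"dz": 0,"fingers": 0.03},{"rx": 0,"ry": 0,"rz": 0,"dx": -0.013,"dy": 0.005,"dz": 0,"fingers": 0.03}]}}

```text
time_s: 23.0
position: [0.5991, 0.0679, 0.0957]
tool_rot: [[-0.171, 0.985, 0.0], [0.985, 0.171, -0.0], [-0.0, 0.0, -1.0]]
ft_force: [0.7, 0.7, -1.0]
grip_width: 0.0368
gripper_force: 40.2
```

>>> {"method": "arm_command", "body": {"deltas": [{"rx": 0,"ry": 0,"rz": 0,"dx": 0,"dy": 0,"dz": 0,"fingers": 0.03},{"rx": 0,"ry": 0,"rz": 0,"dx": 0,"dy": 0,"dz": 0,"fingers": 0.03}]}}

```text
time_s: 23.2
position: [0.5979, 0.07, 0.0954]
tool_rot: [[-0.172, 0.985, -0.001], [0.985, 0.172, 0.0], [0.0, -0.001, -1.0]]
ft_force: [0.2, -0.2, -1.7]
grip_width: 0.0373
gripper_force: 40.2
```

```bash
python3 goto.py .5993,.0695,.0535
```

```text
t 23.2 p [0.5979 0.07   0.0954] yaw 9.926510640996828 w 0.03730541574728671 [ 0.2499 -0.1964 -1.6693]
.5993,.0695,.0535 -> [-0.0008  0.0013  0.0419]
```

>>> {"method": "arm_command", "body": {"deltas": [{"rx": 0,"ry": 0,"rz": 0,"dx": -0.0005,"dy": 0.0005,"dz": 0.015,"fingers": 0.03},{"rx": 0,"ry": 0,"rz": 0,"dx": 0,"dy": 0,"dz": 0.012,"fingers": 0.03},{"rx": 0,"ry": 0,"rz": 0,"dx": 0,"dy": 0,"dz": 0.008,"fingers": 0.03},{"rx": 0,"ry": 0,"rz": 0,"dx": 0,"dy": 0,"dz": 0.004,"fingers": 0.03},{"rx": 0,"ry": 0,"rz": 0,"dx": 0,"dy": 0,"dz": 0.002,"fingers": 0.03},{"rx": 0,"ry": 0,"rz": 0,"dx": 0,"dy": 0,"dz": 0.001,"fingers": 0.03},{"rx": 0,"ry": 0,"rz": 0,"dx": 0,"dy": 0,"dz": 0,"fingers": 0.03}]}}

```text
time_s: 23.9
position: [0.5992, 0.0689, 0.0535]
tool_rot: [[-0.172, 0.985, 0.0], [0.985, 0.172, -0.0], [-0.0, 0.0, -1.0]]
ft_force: [-0.0, -0.6, -0.8]
grip_width: 0.0372
gripper_force: 40.3
```

>>> {"method": "arm_command", "body": {"deltas": [{"rx": 0,"ry": 0,"rz": 0,"dx": 0.0005,"dy": 0,"dz": 0.0005,"fingers": 0.03},{"rx": 0,"ry": 0,"rz": 0,"dx": 0,"dy": 0,"dz": 0.0005,"fingers": 0.03},{"rx": 0,"ry": 0,"rz": 0,"dx": 0,"dy": 0,"dz": 0,"fingers": 0.03}]}}

```text
time_s: 24.2
position: [0.5991, 0.0694, 0.0526]
tool_rot: [[-0.172, 0.985, 0.0], [0.985, 0.172, 0.0], [-0.0, 0.0, -1.0]]
ft_force: [0.1, 0.5, -0.3]
grip_width: 0.0373
gripper_force: 40.3
```

>>> {"method": "arm_command", "body": {"deltas": [{"rx": 0,"ry": 0,"rz": 0,"dx": 0,"dy": 0,"dz": 0.0005,"fingers": 0.03},{"rx": 0,"ry": 0,"rz": 0,"dx": 0,"dy": 0,"dz": 0,"fingers": 0.03}]}}

```text
time_s: 24.4
position: [0.5992, 0.0694, 0.0525]
tool_rot: [[-0.172, 0.985, 0.001], [0.985, 0.172, -0.0], [-0.0, 0.001, -1.0]]
ft_force: [-1.3, 0.7, 5.0]
grip_width: 0.0375
gripper_force: 40.4
```

Contact. I release, rise and back off toward the robot to clear the view.

>>> {"method": "arm_command", "body": {"deltas": [{"rx": 0,"ry": 0,"rz": 0,"dx": 0,"dy": 0,"dz": 0,"fingers": 0.045},{"rx": 0,"ry": 0,"rz": 0,"dx": 0,"dy": 0,"dz": 0,"fingers": 0.058},{"rx": 0,"ry": 0,"rz": 0,"dx": 0,"dy": 0,"dz": 0,"fingers": 0.085},{"rx": 0,"ry": 0,"rz": 0,"dx": 0,"dy": 0,"dz": 0,"fingers": 0.085},{"rx": 0,"ry": 0,"rz": 0,"dx": 0,"dy": 0,"dz": 0,"fingers": 0.085},{"rx": 0,"ry": 0,"rz": 0,"dx": 0,"dy": 0,"dz": -0.02,"fingers": 0.085},{"rx": 0,"ry": 0,"rz": 0,"dx": 0,"dy": 0,"dz": -0.03,"fingers": 0.085},{"rx": 0,"ry": 0,"rz": 0,"dx": 0,"dy": 0,"dz": -0.04,"fingers": 0.085},{"rx": 0,"ry": 0,"rz": 0,"dx": 0,"dy": 0,"dz": -0.03,"fingers": 0.085},{"rx": 0,"ry": 0,"rz": 0,"dx": 0,"dy": 0,"dz": -0.02,"fingers": 0.085},{"rx": 0,"ry": 0,"rz": 0,"dx": 0,"dy": 0,"dz": 0,"fingers": 0.085}]}}

```text
time_s: 25.5
position: [0.6, 0.0694, 0.1948]
tool_rot: [[-0.172, 0.985, 0.006], [0.985, 0.172, -0.0], [-0.001, 0.006, -1.0]]
ft_force: [0.0, 0.5, 0.5]
grip_width: 0.0848
gripper_force: 0.0
```

>>> {"method": "arm_command", "body": {"deltas": [{"rx": 0,"ry": 0,"rz": 0,"dx": 0.03,"dy": -0.025,"dz": 0,"fingers": 0.085},{"rx": 0,"ry": 0,"rz": 0,"dx": 0.03,"dy": -0.025,"dz": 0,"fingers": 0.085},{"rx": 0,"ry": 0,"rz": 0,"dx": 0.03,"dy": -0.025,"dz": 0,"fingers": 0.085},{"rx": 0,"ry": 0,"rz": 0,"dx": 0.03,"dy": -0.025,"dz": 0,"fingers": 0.085},{"rx": 0,"ry": 0,"rz": 0,"dx": 0.03,"dy": -0.025,"dz": 0,"fingers": 0.085},{"rx": 0,"ry": 0,"rz": 0,"dx": 0.03,"dy": -0.025,"dz": 0,"fingers": 0.085},{"rx": 0,"ry": 0,"rz": 0,"dx": 0.03,"dy": -0.025,"dz": 0,"fingers": 0.085},{"rx": 0,"ry": 0,"rz": 0,"dx": 0,"dy": 0,"dz": 0,"fingers": 0.085},{"rx": 0,"ry": 0,"rz": 0,"dx": 0,"dy": 0,"dz": 0,"fingers": 0.085}]}}

```text
time_s: 26.4
position: [0.39, 0.2464, 0.1912]
tool_rot: [[-0.174, 0.985, -0.001], [0.985, 0.174, -0.0], [-0.0, -0.001, -1.0]]
ft_force: [1.0, -1.1, 0.2]
grip_width: 0.0849
gripper_force: 0.0
```

```bash
python3 -c "
from m import *
im=env.get_image('top');S=env.get_image('scene')
# expected rim circles drawn for caps centred in the rings
for im_ in(im,S):
    im_['big']=cv2.resize(im_['color'],None,fx=4,fy=4,interpolation=cv2.INTER_CUBIC)
    for x,y,h,r in((.5993,.0695,.1,.019),(.6124,-.0046,.082,.021),(.6254,-.0785,.064,.018),(.6385,-.1522,.048,.022)):
        t=np.linspace(0,6.3,60);P=np.array([proj(im_,[x+r*np.cos(a),y+r*np.sin(a),h]) for a in t])
        cv2.polylines(im_['big'],[np.int32(P*4+1.5)],False,(255,0,255),1)
a=im['big'][440:800,1080:1720];b=S['big'][600:1040,800:1440]
a=cv2.resize(a,(640,360))
cv2.imwrite('pics/g.png',cv2.resize(np.vstack([a,b]),None,fx=.74,fy=.74,interpolation=cv2.INTER_AREA))
print(env.observe()['position'])"
```

```text
[0.391  0.2457 0.1913]
```

View pics/g.png

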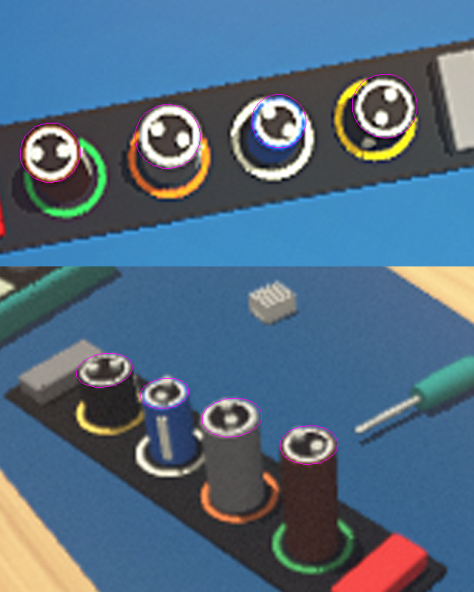

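The expected rim outlines (magenta) overlay all four caps to about 1 mm in both views. The order from the red block is brown, grey, blue, black, and the gripper is clear, so I hand in.

```bash
python3 -c "
from rig import env
print(env.close_job())"
```

```text
the job is handed in; nothing more can be done
None
```

Job handed in at about 26 s: the capacitors stand upright and released on their rings, brown, grey, blue, black from the red block to the grey block, each within about 1–2 mm of centre in the last camera check (the hand-in gave no verdict).

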